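# Stand the plaster scraper in the clamp block and start its handwheel screw

## Robot

A 7-joint arm with a two-finger parallel gripper is mounted at the origin on the work surface. World frame = base frame: x ahead of the robot, y to its left, z up, the work surface at z = 0. Lengths are in mm, angles in rad, forces in N, time in s.
With the tool pointing down it reaches from about 425 to 875 mm from the base axis. Payload 4.7 kg.
Tool frame: the origin (TCP) lies midway between the tips of the shut fingers; the grasp point (between the pads) lies 19 mm behind it; z points along the fingers, y is the line along which they close (so a half turn about z gives the same grasp; the last joint's range is limited). The gripper opens to 85 mm and grips with 20 to 120 N. Pads are 22 mm wide; open, the fingers measure 114 mm over their backs; the gripper's body (76 mm by 85 mm) begins 54 mm behind the grasp point. The pads swing forward as they close: fully open they stand 13 mm farther back than shut.
Start: joints at [-1.329, 0.321, -0.07, 1.45, 0.023, 1.371, -0.057], TCP at [146.819, 633.221, 231.349] pointing down, gripper open.
Joint ranges: [-2.86, 2.86], [-0.3, 2.09], [-1.38, 1.24], [0.06, 2.45], [-1.56, 4.7], [0.09, 2.05], [-2.69, 2.69]. Speed limits (rad/s): [2.57, 2.57, 3.14, 3.14, 3.14, 3.14, 3.14].

## Interface

Orientations are given as a unit quaternion [w, x, y, z].
In Python, from cell import monitor, optics, job gives the robot as it stands.
- The arm moves only by the shell command python3 -m handwheel 'ROWS' [FORCE]. ROWS is JSON, a list of rows, each a list of 3 entries, a list of its own where there are three numbers: the closure, from -1 (fully open) to 1 (shut), so that 0 is half open, then the shift along the world's x, y, z in units of 40 mm (1.0 is 40 mm), then the turn, a rotation vector about the world's x, y, z in units of 6 degrees (1.0 is 6 degrees). In form: [[jaw, [x, y, z], [ax, ay, az]], ...]. A call has 1 to 20 rows; each row is the pose to reach, as a shift and turn from the pose commanded when the call began; what a row does not reach only later rows make up. A row lasts 1/10 s, in which the tool goes at most 50 mm and 8.59 degrees, less where a joint would pass 70% of its speed; a pose out of reach is approached as far as the arm can. A call with a gripper value outside its range is refused whole. The fingers move at their own pace and stop on an object; FORCE is the grip in N (left out, the last holds). Time passes only in rows, so rows that repeat a pose let the fingers close. It gives the time, the measured TCP pose, the force, the opening and the grip force at its end, in the units of the state.
- monitor.sense(): the state, without advancing time (a new reading comes with each control period).
- optics.camera(name): name is "scene" or "top" or "wrist"; returns a dict with "img" (480x640x3 uint8, red, green, blue), "fx", "fy", "cx", "cy" (pixels), "R" (3x3) and "t" (3): a world point X has camera coordinates R X + t. Camera axes: x right, y down, z forward; pixel columns grow to the right and rows downward; lengths in mm; the calibration is good to about 2 mm. A picture is of the moment at which its call begins. There is no depth.
- job.job_done(): hands the job in; it is judged then, once.
The state is a dict: "time_s": time; "joints": joint angles; "dq": joint speeds; "joint_torque": joint torques, N m; "tcp_pos": TCP position; "eef_rot": TCP orientation; "wrist_force": force on the tool from outside, world axes, zero at the start; "moment": the same for the moment, N m; "grip_width": opening from 0.0 (shut) to 1.0 (fully open); "grip_force": force on a finger pad.
Only numpy, scipy, OpenCV 4.12 (cv2) and the standard library are available. Lean on these libraries where they do the work, as an engineer would, in place of code of your own. Each camera call takes 0.05 s, during which the arm holds its last target. There are 200 camera calls.

## Task

Take the plaster scraper out of the blue drip rack and slide it edge-down all the way into the slot of the clamp block, and let go of it. Then start the block's clamp screw by its red crank handle: turn the handwheel backward (anticlockwise from above) until you feel the screw drop into its thread, then forward (clockwise) one full turn from there. Finish while holding the red handle between the fingers, keeping the screw at that place, and leave the other things on the bench where they are.

Things in the scene. Friction and masses are not known exactly. Their poses are not given: they have to be found in the camera images.
- scraper_grip (a point): Plaster scraper (loose, 0.22 kg): steel blade 98 mm long, 4 thick, 60 tall, under a dark wooden bar 98 mm long, 18 wide, 20 high. It stands edge-down in the blue rack. Point: centre of the wooden bar, 70 mm above the blade's lower edge, 10 below the top; x along the bar, y across, z up. It may lean up to 0.1 rad in a slot. Both ends are alike.
- rack: Fixed blue plastic drip rack, 130 x 80 mm, 36 mm tall, that the scraper starts in; its straight slot along its x is 6.5 mm wide and 26 mm deep. Origin: centre of its underside on the bench.
- slot (a point): Centre of the mouth of the slot in the bright aluminium block (130 x 43 mm) on the fixed clamp's dark base plate (130 x 260 x 16 mm). x along the slot, z up. Slot 110 mm long (closed ends), 7 wide, 30 deep, flared over its top 6 mm; mouth 46 mm above the bench. Scraper fully home: its bar's centre is 40 mm above this point. The screw's axis lies 150 mm away towards -y.
- hub (a point): Centre of the handwheel's top, on the screw's vertical axis; it rises and falls with the screw (102 mm above the bench when screw_rise is 0). Dark steel wheel, 112 mm across, 10 thick, with a 32 mm hub nut 4 mm above it, over a round cast boss 60 mm across.
- handle_mid (a point): Middle of the red crank handle: an upright, fixed plastic peg of 18 mm diameter and 50 mm height on the wheel, 40 mm from the axis; its ends are 25 mm above (free) and 25 mm below (wheel top) this point.
- handle: The red crank handle itself; origin at its foot on the wheel's top, z up.
- screw (a joint): Turn of the screw and wheel in rad; it grows clockwise seen from above (forward). Its zero is arbitrary. The wheel turns with a light friction (about 1 to 2 N at the handle) and stays where it is left.
- screw_rise (a joint): Height (m) of the screw (0.54 kg), which rests by its weight on a 12 mm pitch thread. Turned backward it rises from its start (6 to 11 mm) until, within half a turn, it passes the thread's end and drops 12 mm to about 0; forward from there it sinks to -0.012 in one turn. A firm grip carries it and stops the drop: push the handle round sideways instead, so that it can rise and fall.
- cast_a: Bystander: white plaster dental cast, 50 x 56 x 33 mm (origin under its centre).
- cast_b: Bystander: yellow stone dental cast, 50 x 56 x 37 mm (origin under its centre).
- tub: Bystander: lime green open tub, 165 x 125 mm at the rim, 60 mm tall (origin under its centre).
- dish: Bystander: shallow round dish, 90 mm across, 12 mm tall (origin under its centre).
- wax_spatula: Bystander: spatula, 170 mm long, lying on the bench.
- jar: Bystander: jar with a blue cap, 56 mm across, 75 mm tall (origin under its centre).
- beaker: Bystander: glass beaker, 60 mm across, 80 mm tall (origin under its centre).

How it is judged (in metres and radians):
On the way, in this order (a step that is already met when the one before it is completed fails the run):
1. the scraper stands fully home in the clamp block's slot and has been let go (z of scraper_grip in the frame of slot between 0.03 and 0.043 m and x of scraper_grip in the frame of slot between -0.01 and 0.01 m and y of scraper_grip in the frame of slot between -0.012 and 0.012 m and angle between the x axis of scraper_grip and the x axis of slot, either way round below 0.12 rad and angle between scraper_grip's own z axis and vertical below 0.16 rad and contact force between the fingers and scraper below 0.3 N), for 0.2 s.
2. the screw has been turned backward past the end of the thread and has dropped to the thread's mouth (value of joint screw below -6.2832 rad and value of joint screw_rise below 0.004 m), for 0.05 s.
At the end, for the whole second after the job is handed in: Scraper home: bar centre under 43 mm above slot mouth, within 10 mm along, 12 across, turned under 0.12, tilted under 0.16 rad. Screw 0.7 to 1.25 turns forward of its drop, 7 to 17 mm below it, at rest. Fingers hold the red handle (over 4 N, grasp within 35 mm of its middle) (z of scraper_grip in the frame of slot between 0.03 and 0.043 m and x of scraper_grip in the frame of slot between -0.01 and 0.01 m and y of scraper_grip in the frame of slot between -0.012 and 0.012 m and angle between the x axis of scraper_grip and the x axis of slot, either way round below 0.12 rad and angle between scraper_grip's own z axis and vertical below 0.16 rad and value of joint screw between -2 and 1.45 rad and value of joint screw_rise between -0.017 and -0.007 m and velocity of joint screw between -0.1 and 0.1 rad/s and contact force between the fingers and handle above 4 N and distance between the grasp point and handle_mid below 0.035 m); the arm keeps its last pose, push and grip.
It fails at once if another thing on the bench is shoved more than 30 mm (distance of any of cast_a, cast_b, tub, dish, wax_spatula, jar, beaker from where it was at the start of the episode above 0.03 m).
It also fails if it takes over 64 s, if anything falls off the work surface, if the arm or the gripper's body presses on something with over 40 N, if the wrist force passes 120 N, or if a joint passes its speed limit or range.

## Working session

There is one attempt and no reset: what is moved stays moved. The work goes in short steps, Python scripts to look and compute and a shell command to move; the robot and the scene stay as the last step left them, time stands still between calls to the robot, and variables do not carry over. Pictures are saved under pics/ and viewed, at most 10 in all, crops included, and the job is handed in when it is done.

```bash
mkdir -p pics; ls; cat > h.py <<'E'
import numpy as np, cv2
from cell import monitor, optics, job
def snap(n,f=None):
    c=optics.camera(n)
    if f: cv2.imwrite('pics/'+f,c['img'][:,:,::-1])
    return c
def ray(c,u,v,z):
    R=np.array(c['R']);t=np.array(c['t'])
    o=-R.T@t; d=R.T@np.array([(u-c['cx'])/c['fx'],(v-c['cy'])/c['fy'],1])
    return o+d*(z-o[2])/d[2]
def proj(c,X):
    p=np.array(c['R'])@np.array(X,float)+np.array(c['t']); return [c['fx']*p[0]/p[2]+c['cx'],c['fy']*p[1]/p[2]+c['cy']]
E
python3 - <<'E'
from h import *
import pickle
for n in ['scene','top']:
    c=snap(n,n+'0.png'); pickle.dump(c,open(n+'0.pkl','wb'))
    print(n,-np.array(c['R']).T@np.array(c['t']),c['fx'])
s=monitor.sense();print(s)
E
```

```text
pics
scene [1340.19664884 -547.09289321 1006.31735085] 567.0363140952755
top [ 412.08222061   19.69120593 1577.34663437] 617.9287157350674
{'time_s': 0.1, 'joints': array([-1.32888662,  0.32179943, -0.07005458,  1.45154268,  0.02259807,
        1.37076772, -0.05694205]), 'dq': array([ 2.22676914e-07, -3.00388956e-03,  4.12095394e-04, -4.16834105e-03,
       -1.55614672e-03,  9.99222955e-04,  3.03761224e-04]), 'joint_torque': array([-1.80027660e-04, -4.94881546e+01, -3.84157095e-01, -3.15207303e+01,
        1.29971397e-02,  7.51762855e-03,  1.54323999e-05]), 'tcp_pos': array([146.7570663 , 632.73803568, 230.30496101]), 'eef_rot': array([-4.95589905e-05,  1.13680225e-01,  9.93517014e-01, -8.64037925e-04]), 'wrist_force': array([-0.63701556,  0.25055926,  0.4254909 ]), 'moment': array([ 0.05385259,  0.00136528, -0.00720472]), 'grip_force': 0.0, 'grip_width': 0.9999779650664828}
```

View pics/top0.png

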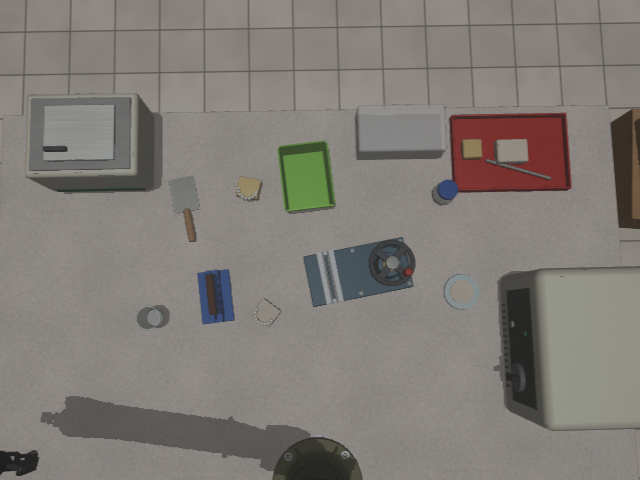

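View pics/scene0.png

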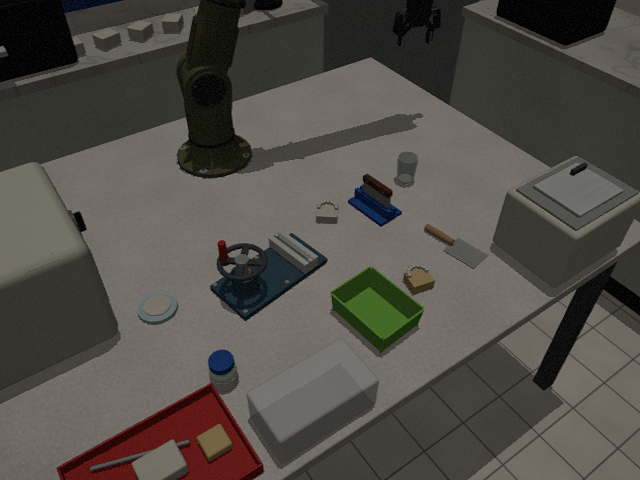

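The top view shows the rack at (216,297) with the bar at (212,297), the slot at (330,277), the wheel at (391,263) and the red handle at (409,272). In the scene view the scraper stands upright in the rack at (377,190). The dish, jar and casts are clear of the path.

```bash
python3 - <<'E'
from h import *
import pickle
c=pickle.load(open('top0.pkl','rb'));im=c['img'];hsv=cv2.cvtColor(im,cv2.COLOR_RGB2HSV)
def rect(mask,box,z,name):
    m=np.zeros(mask.shape,np.uint8);x0,y0,x1,y1=box;m[y0:y1,x0:x1]=mask[y0:y1,x0:x1]
    n,l,st,ce=cv2.connectedComponentsWithStats(m.astype(np.uint8)); k=1+np.argmax(st[1:,4])
    pts=np.argwhere(l==k)[:,::-1].astype(np.float32)
    W=np.array([ray(c,u,v,z)[:2] for u,v in pts],np.float32)
    r=cv2.minAreaRect(W);b=cv2.boxPoints(r);e=max([b[1]-b[0],b[2]-b[1]],key=np.linalg.norm)
    print(name,len(pts),pts.mean(0),'mean',W.mean(0),'rect',r,'long dir deg',np.degrees(np.arctan2(e[1],e[0]))%180)
H,S,V=hsv[...,0],hsv[...,1],hsv[...,2]
rect((H<15)&(S>70)&(V<120),(195,265,240,330),90,'bar')
rect((H>100)&(H<130)&(S>120),(190,260,245,335),0,'rack')
rect(((V>125)&(S<60)),(312,240,350,312),46,'block')
rect(((H<8)|(H>172))&(S>150),(395,255,425,290),158,'red')
rect((S>20)&(V<95)&(H>90)&(H<125),(295,230,425,315),16,'base')
for p in [(212,297),(330,277),(391,263)]: print(hsv[p[1],p[0]],ray(c,*p,90))
cv2.imwrite('pics/crop1.png',cv2.resize(im[225:335,190:430,::-1],None,fx=3.3,fy=3.3,interpolation=cv2.INTER_CUBIC))
E
```

```text
bar 195 [210.12308 294.06152] mean [467.8994  245.71497] rect ((467.9045715332031, 245.61837768554688), (91.42864227294922, 12.967510223388672), 5.885831356048584) long dir deg 5.8858366
rack 389 [226.34705 295.20822] mean [467.5342  218.31963] rect ((468.02459716796875, 218.42616271972656), (127.78099822998047, 20.13188934326172), 6.431632995605469) long dir deg 6.431633
block 1273 [330.18146 273.9953 ] mean [513.10834 -44.84733] rect ((509.6582946777344, -45.899864196777344), (92.47300720214844, 176.39581298828125), 88.77436828613281) long dir deg 178.77437Traceback (most recent call last):
  File "<stdin>", line 15, in <module>
  File "<stdin>", line 6, in rect
    return _wrapfunc(a, 'argmax', axis=axis, out=out, **kwds)
    return bound(*args, **kwds)
ValueError: attempt to get argmax of an empty sequence
```

```bash
python3 -m handwheel '[[-1,[1,-1.2,0.3],[0,0,0.4]],[-1,[2,-2.4,0.5],[0,0,0.8]],[-1,[3,-3.6,0.5],[0,0,1.2]],[-1,[4,-4.8,0.5],[0,0,1.6]],[-1,[5,-6.0,0.5],[0,0,2]],[-1,[6,-7.2,0.5],[0,0,2.4]],[-1,[7,-8.5,0.5],[0,0,2.8]],[-1,[8,-9.7,0.5],[0,0,3.2]],[-1,[8,-9.7,0.5],[0,0,3.2]],[-1,[8,-9.7,0.5],[0,0,3.2]],[-1,[8,-9.7,0.5],[0,0,3.2]]]'; python3 - <<'E'
from h import *
import pickle
c=snap('wrist','w1.png');pickle.dump(c,open('w1.pkl','wb'))
s=monitor.sense();print(s['tcp_pos'],s['eef_rot'],s['wrist_force']);print(-np.array(c['R']).T@np.array(c['t']),c['fx'],np.array(c['R']))
c=pickle.load(open('top0.pkl','rb'));im=c['img']
cv2.imwrite('pics/crop1.png',cv2.resize(im[225:335,190:430,::-1],None,fx=3.3,fy=3.3,interpolation=cv2.INTER_CUBIC))
E
```

```text
time_s: 1.2
tcp_pos: [471.1, 237.6, 251.3]
eef_rot: [0.001, -0.048, 0.999, -0.002]
wrist_force: [-0.6, -0.5, 0.4]
grip_width: 0.998
grip_force: 0.0
[469.3423671  240.53586535 251.12974192] [ 2.15543955e-04 -4.93737390e-02  9.98780116e-01 -6.84095901e-04] [-0.72840373  0.12644619 -0.16666328]
[395.77962606 230.96983658 394.01368558] 334.7103419203912 [[-0.09617659  0.99536007 -0.00289596]
 [ 0.95068459  0.09272095  0.29597573]
 [ 0.29487094  0.02571279 -0.95519107]]
```

View pics/w1.png

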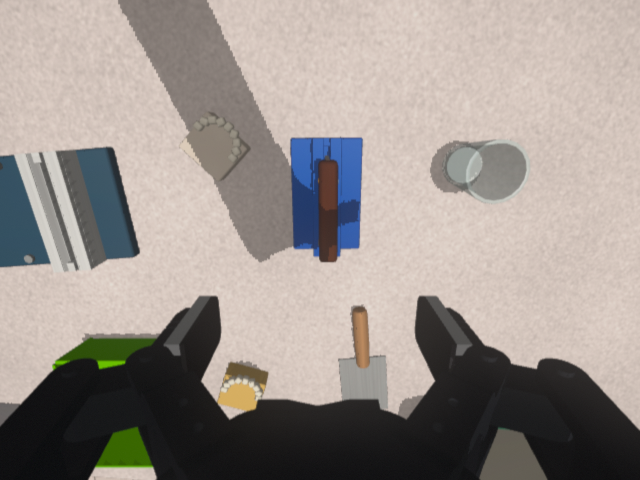

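View pics/crop1.png

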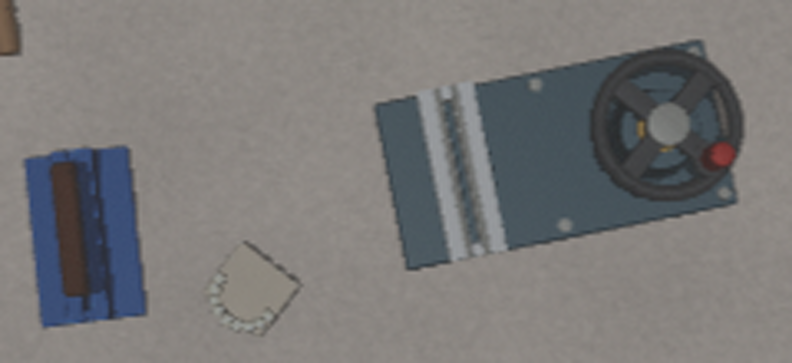

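Wrist view: dark bar from (328,160) to (328,260) in the rack. The slot lies near (57,210). Top crop: block corners (418,95), (478,85), (508,250) and (452,262); hub (669,125); handle top (720,153).

```bash
python3 - <<'E'
from h import *
import pickle
def rect(c,mask,z,name):
    n,l,st,ce=cv2.connectedComponentsWithStats(mask.astype(np.uint8)); k=1+np.argmax(st[1:,4])
    pts=np.argwhere(l==k)[:,::-1].astype(np.float32)
    W=np.array([ray(c,u,v,z)[:2] for u,v in pts],np.float32)
    r=cv2.minAreaRect(W);b=cv2.boxPoints(r);e=max([b[1]-b[0],b[2]-b[1]],key=np.linalg.norm)
    print(name,len(pts),'mean',W.mean(0),'rect',np.round(r[0],1),np.round(r[1],1),'dir',np.degrees(np.arctan2(e[1],e[0]))%180)
c=pickle.load(open('w1.pkl','rb'));hsv=cv2.cvtColor(c['img'],cv2.COLOR_RGB2HSV);H,S,V=[hsv[...,i].astype(int) for i in range(3)]
w=np.zeros(H.shape,bool);w[130:275,285:370]=1
rect(c,w&((H<15)|(H>170))&(S>90)&(V<130),90,'bar')
rect(c,w&(S>120),36,'rack all')
for p in [(291,138),(362,138),(360,247),(293,247)]: print('rack corner',ray(c,*p,36))
w=np.zeros(H.shape,bool);w[140:275,0:145]=1
rect(c,w&(H>90)&(H<125)&(S>80),16,'base')
for p in [(17,155),(70,150),(105,265),(56,272)]: print('wblock',ray(c,*p,46))
c=pickle.load(open('top0.pkl','rb'));f=lambda x,y:(190+(x+.5)/3.3-.5,225+(y+.5)/3.3-.5)
for p in [(418,95),(478,85),(508,250),(452,262)]: print('block',ray(c,*f(*p),46))
for p in [(375,103),(703,40),(737,203),(407,270)]: print('base',ray(c,*f(*p),16))
for z in (108,113):print('wheel',ray(c,*f(669,125),z),'handle',ray(c,*f(720,153),z+50))
E
```

```text
bar 1473 mean [460.5981  245.85593] rect [465.3 245.9] [94.2 16.2] dir 6.453762
rack all 5748 mean [453.11935 244.075  ] rect [463.2 245.6] [128.   72.9] dir 5.9568195
rack corner [403.16122012 203.27517462  36.        ]
rack corner [396.15444683 275.76167244  36.        ]
rack corner [513.49474025 289.49312485  36.        ]
rack corner [520.85217244 214.13120487  36.        ]
base 3352 mean [ 526.47687 -110.16592] rect [ 519.1 -120.7] [126.6  60.9] dir 9.735824
wblock [446.20067984 -71.44997049  46.        ]
wblock [436.01704586 -17.22787308  46.        ]
wblock [559.06442596   6.62102167  46.        ]
wblock [573.05608448 -49.26244914  46.        ]
block [564.76662167 -11.58998867  46.        ]
block [571.43462804 -57.08921486  46.        ]
block [446.81296858 -76.38045361  46.        ]
block [438.78176662 -34.23002354  46.        ]
base [562.25072597  20.99658646  16.        ]
base [ 606.02287525 -233.65489422   16.        ]
base [ 479.5854155  -254.94968776   16.        ]
base [433.98299998  -0.84862025  16.        ]
wheel [ 533.05242665 -191.65897897  108.        ] handle [ 508.5792504  -219.46735437  158.        ]
wheel [ 532.6407804  -190.93978113  113.        ] handle [ 508.23931572 -218.62485912  163.        ]
```

```bash
python3 -m handwheel '[[0,[0,0,-1],[0,0,0.1]],[0,[0,0,-2],[0,0,0.1]],[0,[0,0,-3],[0,0,0.1]],[0,[0,0,-4],[0,0,0.1]],[0,[0,0,-4.5],[0,0,0.1]],[0,[0,0,-4.75],[0,0,0.1]],[0,[0,0,-4.75],[0,0,0.1]],[0,[0,0,-4.75],[0,0,0.1]],[1,[0,0,-4.75],[0,0,0.1]],[1,[0,0,-4.75],[0,0,0.1]],[1,[0,0,-4.75],[0,0,0.1]],[1,[0,0,-4.75],[0,0,0.1]],[1,[0,0,-4.75],[0,0,0.1]],[1,[0,0,-4.75],[0,0,0.1]]]' 60
```

```text
time_s: 2.65
tcp_pos: [467.9, 246.1, 63.0]
eef_rot: [0.001, -0.059, 0.998, 0.001]
wrist_force: [-0.3, 0.2, 7.1]
grip_width: 0.197
grip_force: 59.7
```

```bash
python3 -m handwheel '[[1,[0,0,0.4],[0,0,0]],[1,[0,0,0.9],[0,0,0]],[1,[0,0,1.6],[0,0,0]],[1,[0,0,2.5],[0,0,0]],[1,[0.15,-0.9,2.7],[0,0,0.1]],[1,[0.3,-1.9,2.7],[0,0,0.2]],[1,[0.45,-2.9,2.7],[0,0,0.3]],[1,[0.6,-3.9,2.7],[0,0,0.4]],[1,[0.8,-4.9,2.7],[0,0,0.5]],[1,[1,-5.5,2.7],[0,0,0.5]],[1,[1,-5.5,2.7],[0,0,0.5]],[1,[1,-5.5,2.7],[0,0,0.5]],[1,[1,-5.5,2.7],[0,0,0.5]]]'; python3 - <<'E'
from h import *
import pickle
c=snap('wrist','w2.png');pickle.dump(c,open('w2.pkl','wb'))
s=monitor.sense();print(s['tcp_pos'],s['eef_rot'],s['wrist_force'],s['grip_width'])
E
```

```text
time_s: 3.95
tcp_pos: [506.3, 26.5, 168.9]
eef_rot: [-0.0, -0.086, 0.996, 0.0]
wrist_force: [-0.1, -0.2, -2.7]
grip_width: 0.198
grip_force: 59.0
[506.32622327  26.65704921 169.02185894] [-3.83914885e-04 -8.60717823e-02  9.96288833e-01  2.50749742e-04] [ 0.15333311  0.4006446  -2.3746735 ] 0.19612701256765333
```

View pics/w2.png

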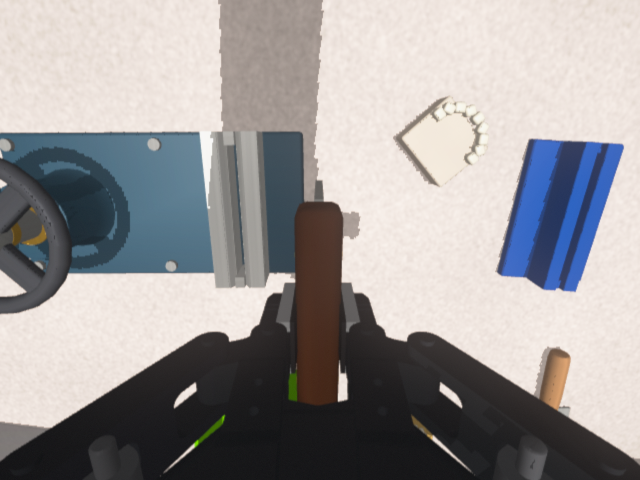

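Wrist view: bar held, its near end at (318,204). The block spans (205–265, 132–287) with the slot in its middle; I'll zoom in.

```bash
python3 - <<'E'
from h import *
import pickle
c=pickle.load(open('w2.pkl','rb'));im=c['img']
cv2.imwrite('pics/crop2.png',cv2.resize(im[120:300,185:345,::-1],None,fx=3.3,fy=3.3,interpolation=cv2.INTER_CUBIC))
print('bar end',ray(c,318,203,196))
E
```

```text
bar end [454.87615384  17.86996092 196.        ]
```

View pics/crop2.png

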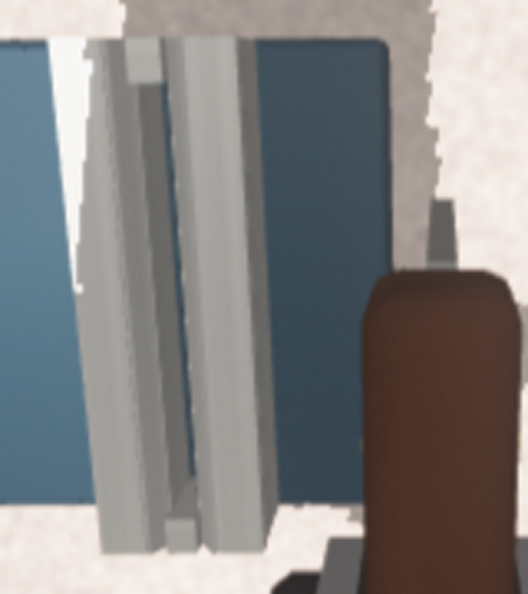

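```bash
python3 - <<'E'
from h import *
import pickle
c=pickle.load(open('w2.pkl','rb'));f=lambda x,y:(185+(x+.5)/3.3-.5,120+(y+.5)/3.3-.5)
P=[ray(c,*f(*p),46)[:2] for p in [(48,38),(236,38),(265,552),(102,552)]]
print(np.round(P,1),np.mean(P,0))
print([np.linalg.norm(P[i]-P[i-1]) for i in range(4)])
for a,b in [((48,38),(102,552)),((236,38),(265,552)),((143,60),(181,535))]:
    d=ray(c,*f(*b),46)-ray(c,*f(*a),46);print(np.degrees(np.arctan2(d[1],d[0])),np.linalg.norm(d),(ray(c,*f(*b),46)+ray(c,*f(*a),46))/2)
for p in [(387,38),(440,235)]: print(ray(c,*f(*p),16))
for yy in (300,420,500): print('bar',ray(c,*f((368+520)/2 if yy>400 else 443,yy),196))
E
```

```text
[[445.4 -74.8]
 [438.  -32.3]
 [565.3  -9.4]
 [572.6 -51.7]] [505.30884271 -42.04800331]
[np.float64(129.30273225609017), np.float64(43.12777288541714), np.float64(129.32087725035075), np.float64(42.99415865565592)]
10.255506960421348 129.30273225609017 [509.00274817 -63.25924404  46.        ]
10.196255073760755 129.32087725035075 [501.61493725 -20.83676258  46.        ]
10.169901289276064 119.57710973993193 [505.32396185 -42.28820312  46.        ]
[432.00939812   0.52072764  16.        ]
[479.43043406  22.54943994  16.        ]
bar [457.49306862  18.64815544 196.        ]
bar [470.84204142  21.10446275 196.        ]
bar [480.26527843  22.76162226 196.        ]
```

Block size checks out (129 x 43 mm), with slot centre (505.3, -42.0) and yaw 10.2°. The bar is at about (503.2, 26.8). Shift needed is (+2, -69), then down 100.

```bash
python3 -m handwheel '[[1,[0.04,-0.8,0],[0,0,0.05]],[1,[0.04,-1.5,0],[0,0,0.05]],[1,[0.04,-1.7,-0.6],[0,0,0.05]],[1,[0.04,-1.7,-1.3],[0,0,0.05]],[1,[0.04,-1.7,-1.6],[0,0,0.05]],[1,[0.04,-1.7,-1.6],[0,0,0.05]],[1,[0.04,-1.7,-1.6],[0,0,0.05]],[1,[0.04,-1.7,-1.6],[0,0,0.05]]]'; python3 - <<'E'
from h import *
import pickle
c=snap('wrist','w3.png');pickle.dump(c,open('w3.pkl','wb'))
s=monitor.sense();print(s['tcp_pos'],s['eef_rot'],s['wrist_force'],s['grip_width'])
E
```

```text
time_s: 4.8
tcp_pos: [509.6, -42.3, 106.7]
eef_rot: [0.001, -0.088, 0.996, 0.0]
wrist_force: [0.1, -0.5, -2.8]
grip_width: 0.2
grip_force: 59.0
[509.52996179 -42.34190631 106.68956365] [ 1.23632415e-03 -8.80048451e-02  9.96119272e-01  1.18186862e-04] [ 0.72151407 -0.19614885 -2.64598391] 0.19716809778283828
```

View pics/w3.png

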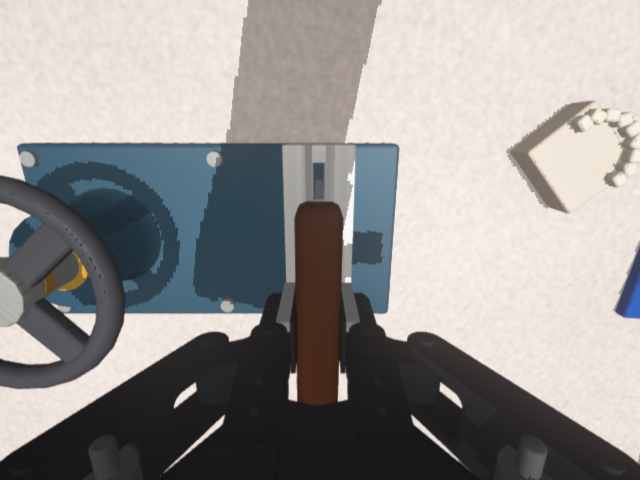

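The blade at (319,190) sits over the slot mouth at (319,170), so it is lined up. Lowering now.

```bash
python3 -m handwheel '[[1,[-0.03,0,-0.2],[0,0,0]],[1,[-0.03,0,-0.4],[0,0,0]],[1,[-0.03,0,-0.5],[0,0,0]],[1,[-0.03,0,-0.6],[0,0,0]],[1,[-0.03,0,-0.7],[0,0,0]],[1,[-0.03,0,-0.8],[0,0,0]],[1,[-0.03,0,-0.87],[0,0,0]],[1,[-0.03,0,-0.87],[0,0,0]]]'
```

```text
time_s: 5.65
tcp_pos: [506.9, -42.8, 70.1]
eef_rot: [-0.0, -0.088, 0.996, 0.0]
wrist_force: [0.7, 0.3, -2.5]
grip_width: 0.196
grip_force: 59.0
```

```bash
python3 -m handwheel '[[1,[0,0,-0.06],[0,0,0]],[1,[0,0,-0.06],[0,0,0]],[0,[0,0,-0.06],[0,0,0]],[-0.2,[0,0,-0.06],[0,0,0]],[-0.2,[0,0,-0.06],[0,0,0]],[-0.2,[0,0,0],[0,0,0]],[-0.2,[0,0,0.8],[0,0,0]],[-0.2,[0,0,1.8],[0,0,0]],[-0.2,[0,0,2.8],[0,0,0]],[-0.2,[0,0,3.8],[0,0,0]],[-0.2,[0,-0.6,4.5],[0,0,0]],[-0.2,[0,-1,5],[0,0,0]],[-0.2,[0,-1,5],[0,0,0]],[-0.2,[0,-1,5],[0,0,0]]]'; python3 - <<'E'
from h import *
import pickle
c=snap('wrist','w4.png');pickle.dump(c,open('w4.pkl','wb'));c=snap('scene');pickle.dump(c,open('s4.pkl','wb'));c=snap('top');pickle.dump(c,open('t4.pkl','wb'))
s=monitor.sense();print(s['tcp_pos'],s['eef_rot'],s['wrist_force'],s['grip_width'],s['joints'])
E
```

```text
time_s: 7.05
tcp_pos: [507.1, -82.4, 270.3]
eef_rot: [0.0, -0.087, 0.996, 0.0]
wrist_force: [-0.5, 0.4, -0.8]
grip_width: 0.6
grip_force: 0.0
[506.52196362 -81.46948436 268.97370185] [-1.32972363e-03 -8.84327520e-02  9.96081228e-01  2.61025918e-04] [ 0.64649927  0.32247731 -1.28271073] 0.5929106048587519 [-4.60203570e-01 -1.12583679e-03  5.72291167e-01  1.74487894e+00
  6.37367326e-04  1.40037033e+00  1.85987087e+00]
```

View pics/w4.png

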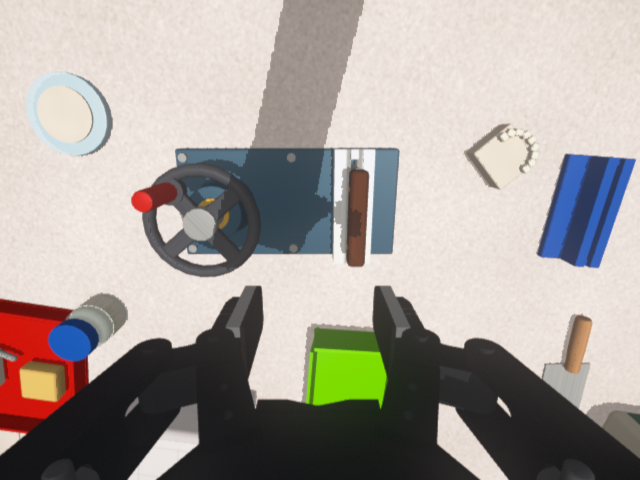

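The scraper stands in the slot at (358,218). The hub nut is at (200,223) and the red handle's top at (143,201), foot near (172,190).

```bash
python3 - <<'E'
from h import *
import pickle
c=pickle.load(open('w4.pkl','rb'))
for z in (112,116): print('hub',ray(c,200,223,z))
for z in (156,161): print('top',ray(c,142,201,z))
print('barends',ray(c,358,170,96),ray(c,356,265,96))
hub=np.array([532,-190]); 
p=ray(c,142,201,159)[:2]-hub;print(p,np.linalg.norm(p),np.degrees(np.arctan2(p[1],p[0])))
t=pickle.load(open('top0.pkl','rb'));p=ray(t,190+720/3.3-.35,225+153/3.3-.35,159)[:2]-hub;print(p,np.linalg.norm(p),np.degrees(np.arctan2(p[1],p[0])))
s=pickle.load(open('s4.pkl','rb'));hsv=cv2.cvtColor(s['img'],cv2.COLOR_RGB2HSV);m=((hsv[...,0]<8)|(hsv[...,0]>172))&(hsv[...,1]>150);m[:, :200]=0;m[:,250:]=0;m[300:]=0
q=np.argwhere(m);top=q[q[:,0]<=q[:,0].min()+4].mean(0);print('scene top px',top,q.min(0),q.max(0))
for r in (6,8,11): print(proj(s,[507.5,-219.5,152+r]))
E
```

```text
hub [ 530.05628769 -188.92574412  112.        ]
hub [ 528.7658766  -187.68539092  116.        ]
top [ 506.00594606 -220.97033206  156.        ]
top [ 504.58458652 -218.53144155  161.        ]
barends [458.18387228 -52.35883793  96.        ] [551.80501603 -34.35507833  96.        ]
[-26.84686966 -29.50699776] 39.892572331262144 -132.29741600703423
[-23.48516811 -29.29549245] 37.54702383628445 -128.71792684009182
scene top px [  1. 202.] [  0 200] [265 248]
[np.float64(222.14722261301557), np.float64(242.9258224386879)]
[np.float64(222.04241220978366), np.float64(242.25528158728122)]
[np.float64(221.88475013066315), np.float64(241.2466139215905)]
```

Bar centre measures (505, -43), so it is home. Handle at about (505, -220), angle -131°. Turning the tool so the fingers straddle it tangentially.

```bash
python3 -m handwheel '[[-0.2,[0,-0.4,0],[0,0,-1.4]],[-0.2,[0,-0.8,0],[0,0,-2.8]],[-0.2,[0,-1.2,-0.2],[0,0,-4.2]],[-0.2,[0,-1.6,-0.4],[0,0,-5.6]],[-0.2,[0,-2,-0.6],[0,0,-7]],[-0.2,[0,-2.4,-0.8],[0,0,-8.4]],[-0.2,[0,-2.8,-1],[0,0,-9.8]],[-0.2,[0,-3.2,-1],[0,0,-11.2]],[-0.2,[-0.05,-3.42,-1],[0,0,-12.6]],[-0.2,[-0.05,-3.42,-1],[0,0,-14]],[-0.2,[-0.05,-3.42,-1],[0,0,-15.4]],[-0.2,[-0.05,-3.42,-1],[0,0,-16.8]],[-0.2,[-0.05,-3.42,-1],[0,0,-18.2]],[-0.2,[-0.05,-3.42,-1],[0,0,-19.6]],[-0.2,[-0.05,-3.42,-1],[0,0,-21]],[-0.2,[-0.05,-3.42,-1],[0,0,-22.4]],[-0.2,[-0.05,-3.42,-1],[0,0,-23.5]],[-0.2,[-0.05,-3.42,-1],[0,0,-23.5]],[-0.2,[-0.05,-3.42,-1],[0,0,-23.5]]]'; python3 - <<'E'
from h import *
import pickle
c=snap('wrist','w5.png');pickle.dump(c,open('w5.pkl','wb'))
s=monitor.sense();print(s['tcp_pos'],s['eef_rot'],s['wrist_force'],s['grip_width'],s['joints'])
E
```

```text
time_s: 9.1
tcp_pos: [505.1, -218.7, 229.7]
eef_rot: [-0.0, 0.909, 0.417, -0.001]
wrist_force: [0.1, 0.0, 0.2]
grip_width: 0.603
grip_force: 0.0
[ 505.12605441 -218.95177005  229.93279903] [-2.52523757e-04  9.09106536e-01  4.16563377e-01 -4.41426911e-04] [-0.27335622  0.22329089 -0.23644432] 0.6014157836968217 [-0.41084023  0.13358157  0.84724871  1.72806562 -0.10268914  1.32699663
 -0.25454002]
```

View pics/w5.png

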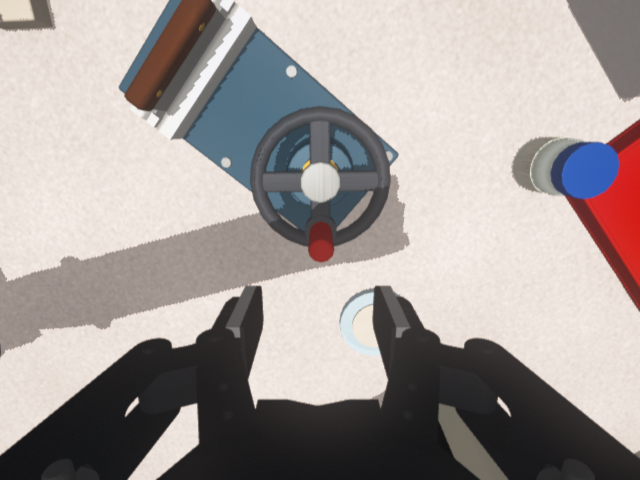

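The handle (320,240) is centred between the fingers (262 and 373), and the hub (320,182) lies on the same line, so the alignment is exact. Descending and closing to a loose cage.

```bash
python3 -m handwheel '[[-0.2,[0,0,-0.9],[0,0,0]],[-0.2,[0,0,-1.8],[0,0,0]],[-0.1,[0,0,-2.4],[0,0,0]],[0.2,[0,0,-2.63],[0,0,0]],[0.3,[0,0,-2.63],[0,0,0]],[0.3,[0,0,-2.63],[0,0,0]],[0.3,[0,0,-2.63],[0,0,0]]]' 20; python3 - <<'E'
import numpy as np
# offsets from handle at -131deg, hub-centred circle r40, ccw
for s in (1,-1):
  for k in range(0,21):
    a=np.radians(-131); b=a+s*np.radians(8*k)
    print(s*8*k, np.round((np.array([np.cos(b),np.sin(b)])-[np.cos(a),np.sin(a)]),2), round(s*8*k/6,2))
E
```

```text
time_s: 9.85
tcp_pos: [506.3, -220.1, 126.9]
eef_rot: [0.001, 0.91, 0.415, 0.001]
wrist_force: [0.2, -0.2, -0.6]
grip_width: 0.349
grip_force: 0.0
0 [0. 0.] 0.0
8 [ 0.11 -0.08] 1.33
16 [ 0.23 -0.15] 2.67
24 [ 0.36 -0.2 ] 4.0
32 [ 0.5  -0.23] 5.33
40 [ 0.64 -0.25] 6.67
48 [ 0.78 -0.24] 8.0
56 [ 0.91 -0.21] 9.33
64 [ 1.05 -0.17] 10.67
72 [ 1.17 -0.1 ] 12.0
80 [ 1.29 -0.02] 13.33
88 [1.39 0.07] 14.67
96 [1.48 0.18] 16.0
104 [1.55 0.3 ] 17.33
112 [1.6  0.43] 18.67
120 [1.64 0.56] 20.0
128 [1.65 0.7 ] 21.33
136 [1.65 0.84] 22.67
144 [1.63 0.98] 24.0
152 [1.59 1.11] 25.33
160 [1.53 1.24] 26.67
0 [0. 0.] 0.0
-8 [-0.1  0.1] -1.33
-16 [-0.18  0.21] -2.67
-24 [-0.25  0.33] -4.0
-32 [-0.3   0.46] -5.33
-40 [-0.33  0.6 ] -6.67
-48 [-0.34  0.74] -8.0
-56 [-0.34  0.88] -9.33
-64 [-0.31  1.01] -10.67
-72 [-0.26  1.15] -12.0
-80 [-0.2   1.27] -13.33
-88 [-0.12  1.38] -14.67
-96 [-0.03  1.49] -16.0
-104 [0.08 1.57] -17.33
-112 [0.2  1.65] -18.67
-120 [0.33 1.7 ] -20.0
-128 [0.47 1.74] -21.33
-136 [0.6  1.75] -22.67
-144 [0.74 1.75] -24.0
-152 [0.88 1.73] -25.33
-160 [1.01 1.69] -26.67
```

```bash
cat >> h.py <<'E'
def nut(f=None):
    c=snap('wrist',f); u,v=proj(c,[531.5,-189.5,112]); im=cv2.cvtColor(c['img'],cv2.COLOR_RGB2GRAY)
    hs=cv2.cvtColor(c['img'],cv2.COLOR_RGB2HSV)
    C=cv2.HoughCircles(cv2.medianBlur(im,3),cv2.HOUGH_GRADIENT,1,300,param1=100,param2=15,minRadius=24,maxRadius=48) if 0 else None
    u0,v0=int(u),int(v); s=im[max(v0-3,0):v0+4,u0-3:u0+4].mean()
    m=(abs(im.astype(int)-s)<35)&(hs[...,1]<40); m=cv2.morphologyEx(m.astype(np.uint8),cv2.MORPH_OPEN,np.ones((9,9)))
    n,l,st,ce=cv2.connectedComponentsWithStats(m); k=l[v0,u0]
    zs=np.arange(90,125,.5); e=[np.linalg.norm(ray(c,*ce[k],z)[:2]-[531.5,-189.5]) for z in zs]
    i=int(np.argmin(e)); S=monitor.sense()
    print('pred',round(u),round(v),'k',k,'nut c',ce[k].round(1),'wh',st[k,2:5],'z',zs[i],'rise',zs[i]-106,'err',round(e[i],1),'grey',s)
    print(S['time_s'],S['tcp_pos'].round(1),S['wrist_force'].round(1),S['grip_width'],S['joints'].round(2))
E
python3 -c "
from h import *;nut()"
python3 -m handwheel '[[0.3,[0.11,-0.08,0],[0,0,1.33]],[0.3,[0.23,-0.15,0],[0,0,2.67]],[0.3,[0.36,-0.2,0],[0,0,4]],[0.3,[0.5,-0.23,0],[0,0,5.33]],[0.3,[0.64,-0.25,0],[0,0,6.67]],[0.3,[0.64,-0.25,0],[0,0,6.67]],[0.3,[0.64,-0.25,0],[0,0,6.67]]]'
python3 -c "
from h import *;nut('w6.png')"
```

```text
pred 316 211 k 5 nut c [315.8 207.3] wh [  61   55 2538] z 103.5 rise -2.5 err 0.1 grey 214.75510204081633
9.9 [ 506.2 -220.   126.8] [ 0.1 -0.5 -0.1] 0.351265641908426 [-0.37  0.24  0.83  1.85 -0.2   1.13 -0.18]
time_s: 10.6
tcp_pos: [531.5, -229.9, 126.2]
eef_rot: [0.001, 0.713, 0.701, 0.001]
wrist_force: [0.5, -0.5, 0.5]
grip_width: 0.351
grip_force: 0.0
pred 316 210 k 6 nut c [318.  207.5] wh [  62   58 2673] z 107.0 rise 1.0 err 0.8 grey 208.16326530612244
10.65 [ 531.4 -229.8  126. ] [-0.2 -0.2  0.7] 0.34831891390339714 [-0.24  0.29  0.71  1.79 -0.21  1.14  0.52]
```

View pics/w6.png

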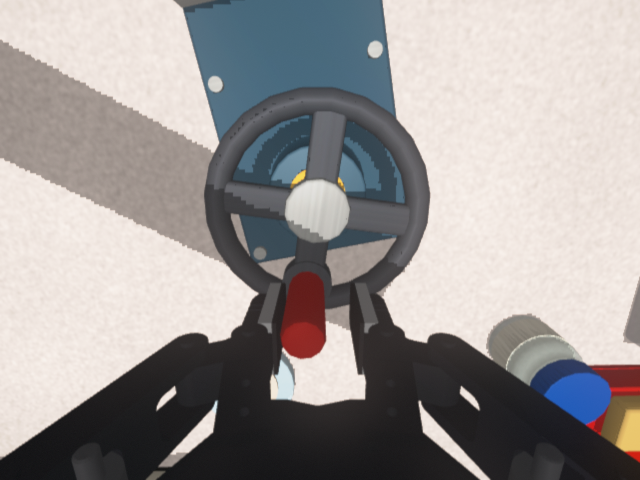

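The trailing finger is pushing the red handle round (handle top at (303,340), hub nut at (317,210)), and it moves freely. Carrying on anticlockwise.

```bash
python3 -m handwheel '[[0.3,[0.14,0.01,0],[0,0,1.33]],[0.3,[0.27,0.04,0],[0,0,2.67]],[0.3,[0.41,0.08,0],[0,0,4]],[0.3,[0.53,0.15,0],[0,0,5.33]],[0.3,[0.53,0.15,0],[0,0,5.33]],[0.3,[0.53,0.15,0],[0,0,5.33]]]'
python3 -c "
from h import *;nut('w7.png')"
```

```text
time_s: 11.25
tcp_pos: [552.4, -223.7, 125.6]
eef_rot: [0.001, 0.494, 0.87, 0.0]
wrist_force: [1.1, 0.0, -0.1]
grip_width: 0.351
grip_force: 0.1
pred 317 211 k 13 nut c [307.4 218.8] wh [  52   55 1960] z 124.5 rise 18.5 err 4.2 grey 119.85714285714286
11.3 [ 552.5 -223.4  125.5] [1.  0.  0.2] 0.3479247816621731 [-0.17  0.31  0.61  1.74 -0.2   1.15  1.04]
```

```bash
cat >> h.py <<'E'
HUB=np.array([531.5,-189.5])
def red(c=None,f=None):
    if c is None: c=snap('wrist',f)
    hs=cv2.cvtColor(c['img'],cv2.COLOR_RGB2HSV).astype(int)
    m=(((hs[...,0]<8)|(hs[...,0]>172))&(hs[...,1]>150)&(hs[...,2]>40)); m[:, :200]=0; m[:,440:]=0
    n,l,st,ce=cv2.connectedComponentsWithStats(m.astype(np.uint8)); k=1+np.argmax(st[1:,4])
    q=np.argwhere(l==k); vmax=q[:,0].max(); row=q[q[:,0]>=vmax-1]; u=row[:,1].mean()
    zs=np.arange(125,172,.25); d=np.array([np.linalg.norm(ray(c,u,vmax+.5,z)[:2]-HUB) for z in zs])
    i=int(np.argmin(abs(d-49))); p=ray(c,u,vmax+.5,zs[i])[:2]-HUB
    top=q[q[:,0]>=vmax-22]; 
    print('red area',st[k,4],'end px',u,vmax,'width',np.ptp(top[:,1])+1,'rise',zs[i]-152,'angle',np.degrees(np.arctan2(p[1],p[0])).round(1),'res',round(abs(d-49)[i],2))
E
python3 - <<'E'
from h import *
import pickle
red(pickle.load(open('w5.pkl','rb')))
red()
s=monitor.sense();print(s['tcp_pos'])
im=cv2.imread('pics/w6.png')[:,:,::-1].copy()
E
```

```text
red area 759 end px 320.45454545454544 261 width 24 rise 3.75 angle -129.8 res 0.01
red area 3207 end px 302.5 361 width 46 rise 6.75 angle -65.4 res 0.04
[ 552.38038232 -223.20940752  125.41201143]
```

```bash
python3 -m handwheel '[[0.3,[0.12,0.08,0],[0,0,1.33]],[0.3,[0.22,0.17,0],[0,0,2.67]],[0.3,[0.31,0.28,0],[0,0,4]],[0.3,[0.31,0.28,0],[0,0,4]],[0.3,[0.31,0.28,0],[0,0,4]]]'
python3 -c "
from h import *;red()"
```

```text
time_s: 11.85
tcp_pos: [564.8, -212.4, 125.5]
eef_rot: [0.001, 0.302, 0.953, 0.0]
wrist_force: [0.5, -0.9, 0.5]
grip_width: 0.349
grip_force: 0.4
red area 3253 end px 302.0 361 width 45 rise 7.25 angle -41.6 res 0.05
```

```bash
python3 -m handwheel '[[0.3,[0.07,0.12,0],[0,0,1.33]],[0.3,[0.12,0.25,0],[0,0,2.67]],[0.3,[0.16,0.38,0],[0,0,4]],[0.3,[0.16,0.38,0],[0,0,4]],[0.3,[0.16,0.38,0],[0,0,4]]]'
python3 -c "
from h import *;red()"
```

```text
time_s: 12.4
tcp_pos: [571.2, -197.0, 125.5]
eef_rot: [0.001, 0.097, 0.995, 0.0]
wrist_force: [0.1, -0.8, 1.3]
grip_width: 0.345
grip_force: 0.5
red area 3299 end px 302.1 362 width 46 rise 8.0 angle -17.6 res 0.0
```

```bash
python3 -m handwheel '[[0.3,[0.01,0.14,0],[0,0,1.33]],[0.3,[0.01,0.28,0],[0,0,2.67]],[0.3,[-0.01,0.42,0],[0,0,4]],[0.3,[-0.01,0.42,0],[0,0,4]],[0.3,[-0.01,0.42,0],[0,0,4]]]'
python3 -c "
from h import *;red();print(monitor.sense()['joints'])"
```

```text
time_s: 12.95
tcp_pos: [570.5, -179.4, 125.0]
eef_rot: [0.0, -0.112, 0.994, 0.001]
wrist_force: [-0.4, -0.1, -0.4]
grip_width: 0.351
grip_force: 0.0
red area 3268 end px 308.9166666666667 364 width 45 rise 8.25 angle 10.6 res 0.07
[-0.06900656  0.29506475  0.39108001  1.72842732 -0.12322315  1.14266098
  2.15361949]
```

```bash
python3 -m handwheel '[[0.3,[-0.04,0.13,0],[0,0,1.33]],[0.3,[-0.10,0.26,0],[0,0,2.67]],[0.3,[-0.10,0.26,0],[0,0,2.67]],[0.3,[-0.10,0.26,0],[0,0,2.67]]]'
python3 -c "
from h import *;red();print(monitor.sense()['joints'])"
```

```text
time_s: 13.4
tcp_pos: [566.5, -169.7, 125.2]
eef_rot: [-0.0, -0.249, 0.969, 0.0]
wrist_force: [0.7, 0.5, -0.7]
grip_width: 0.349
grip_force: 0.0
red area 2726 end px 305.81481481481484 345 width 43 rise -3.25 angle 24.0 res 0.08
[-0.05059501  0.27755944  0.34857961  1.74394621 -0.10358995  1.13818113
  2.4034161 ]
```

Dropped: rise went from +8 to -3 in the same measure, an 11.5 mm fall, with the handle at about 24°. Working out the clockwise sweep.

```bash
python3 - <<'E'
import numpy as np
for a0 in (29,-131):
  a=np.radians(a0)
  for k in range(1,21):
    b=a-np.radians(8*k); print(a0,8*k,(round(np.cos(b)-np.cos(a),2),round(np.sin(b)-np.sin(a),2)),round(-8*k/6,2))
E
```

```text
29 8 (np.float64(0.06), np.float64(-0.13)) -1.33
29 16 (np.float64(0.1), np.float64(-0.26)) -2.67
29 24 (np.float64(0.12), np.float64(-0.4)) -4.0
29 32 (np.float64(0.12), np.float64(-0.54)) -5.33
29 40 (np.float64(0.11), np.float64(-0.68)) -6.67
29 48 (np.float64(0.07), np.float64(-0.81)) -8.0
29 56 (np.float64(0.02), np.float64(-0.94)) -9.33
29 64 (np.float64(-0.06), np.float64(-1.06)) -10.67
29 72 (np.float64(-0.14), np.float64(-1.17)) -12.0
29 80 (np.float64(-0.25), np.float64(-1.26)) -13.33
29 88 (np.float64(-0.36), np.float64(-1.34)) -14.67
29 96 (np.float64(-0.48), np.float64(-1.41)) -16.0
29 104 (np.float64(-0.62), np.float64(-1.45)) -17.33
29 112 (np.float64(-0.75), np.float64(-1.48)) -18.67
29 120 (np.float64(-0.89), np.float64(-1.48)) -20.0
29 128 (np.float64(-1.03), np.float64(-1.47)) -21.33
29 136 (np.float64(-1.17), np.float64(-1.44)) -22.67
29 144 (np.float64(-1.3), np.float64(-1.39)) -24.0
29 152 (np.float64(-1.42), np.float64(-1.32)) -25.33
29 160 (np.float64(-1.53), np.float64(-1.24)) -26.67
-131 8 (np.float64(-0.1), np.float64(0.1)) -1.33
-131 16 (np.float64(-0.18),
[... 261 characters left out ...]
loat64(0.88)) -9.33
-131 64 (np.float64(-0.31), np.float64(1.01)) -10.67
-131 72 (np.float64(-0.26), np.float64(1.15)) -12.0
-131 80 (np.float64(-0.2), np.float64(1.27)) -13.33
-131 88 (np.float64(-0.12), np.float64(1.38)) -14.67
-131 96 (np.float64(-0.03), np.float64(1.49)) -16.0
-131 104 (np.float64(0.08), np.float64(1.57)) -17.33
-131 112 (np.float64(0.2), np.float64(1.65)) -18.67
-131 120 (np.float64(0.33), np.float64(1.7)) -20.0
-131 128 (np.float64(0.47), np.float64(1.74)) -21.33
-131 136 (np.float64(0.6), np.float64(1.75)) -22.67
-131 144 (np.float64(0.74), np.float64(1.75)) -24.0
-131 152 (np.float64(0.88), np.float64(1.73)) -25.33
-131 160 (np.float64(1.01), np.float64(1.69)) -26.67
```

```bash
python3 -m handwheel '[[0.3,[0,0,-0.3],[0,0,0]],[0.3,[0.06,-0.13,-0.3],[0,0,-1.33]],[0.3,[0.1,-0.26,-0.3],[0,0,-2.67]],[0.3,[0.12,-0.4,-0.3],[0,0,-4]],[0.3,[0.12,-0.54,-0.3],[0,0,-5.33]],[0.3,[0.11,-0.68,-0.3],[0,0,-6.67]],[0.3,[0.07,-0.81,-0.3],[0,0,-8]],[0.3,[0.02,-0.94,-0.3],[0,0,-9.33]],[0.3,[-0.06,-1.06,-0.3],[0,0,-10.67]],[0.3,[-0.14,-1.17,-0.3],[0,0,-12]],[0.3,[-0.25,-1.26,-0.3],[0,0,-13.33]],[0.3,[-0.25,-1.26,-0.3],[0,0,-13.33]]]'
python3 -c "
from h import *;red();print(monitor.sense()['joints'])"
```

```text
time_s: 14.65
tcp_pos: [556.0, -220.6, 112.4]
eef_rot: [-0.0, 0.431, 0.902, -0.0]
wrist_force: [-0.3, -0.1, -0.6]
grip_width: 0.349
grip_force: 0.1
red area 3323 end px 333.18518518518516 365 width 46 rise -4.5 angle -44.7 res 0.1
[-0.15446152  0.33087114  0.58411719  1.74561244 -0.1991059   1.12561952
  1.17472171]
```

```bash
python3 -m handwheel '[[0.3,[-0.11,-0.08,0],[0,0,-1.33]],[0.3,[-0.23,-0.15,0],[0,0,-2.67]],[0.3,[-0.37,-0.19,0],[0,0,-4]],[0.3,[-0.5,-0.22,0],[0,0,-5.33]],[0.3,[-0.64,-0.22,0],[0,0,-6.67]],[0.3,[-0.78,-0.21,0],[0,0,-8]],[0.3,[-0.92,-0.18,0],[0,0,-9.33]],[0.3,[-1.05,-0.13,0],[0,0,-10.67]],[0.3,[-1.17,-0.06,0],[0,0,-12]],[0.3,[-1.28,0.02,0],[0,0,-13.33]],[0.3,[-1.38,0.12,0],[0,0,-14.67]],[0.3,[-1.46,0.23,0],[0,0,-16]],[0.3,[-1.53,0.35,0],[0,0,-17.33]],[0.3,[-1.58,0.48,0],[0,0,-18.67]],[0.3,[-1.61,0.62,0],[0,0,-20]],[0.3,[-1.62,0.76,0],[0,0,-21.33]],[0.3,[-1.62,0.9,0],[0,0,-22.67]],[0.3,[-1.62,0.9,0],[0,0,-22.67]]]'
python3 -c "
from h import *;red();print(monitor.sense()['joints'])"
```

```text
time_s: 16.5
tcp_pos: [491.4, -183.9, 113.1]
eef_rot: [0.0, 0.998, -0.059, -0.0]
wrist_force: [-0.1, 0.5, -0.4]
grip_width: 0.349
grip_force: 0.0
red area 3047 end px 331.72222222222223 353 width 44 rise -9.25 angle 178.8 res 0.01
[-0.59863033  0.22899025  1.01508843  1.93194175 -0.2180848   1.0976824
 -1.18122871]
```

```bash
python3 -m handwheel '[[0.3,[0.03,0.14,0],[0,0,-1.33]],[0.3,[0.07,0.27,0],[0,0,-2.67]],[0.3,[0.14,0.39,0],[0,0,-4]],[0.3,[0.22,0.51,0],[0,0,-5.33]],[0.3,[0.31,0.61,0],[0,0,-6.67]],[0.3,[0.42,0.7,0],[0,0,-8]],[0.3,[0.54,0.77,0],[0,0,-9.33]],[0.3,[0.67,0.82,0],[0,0,-10.67]],[0.3,[0.8,0.86,0],[0,0,-12]],[0.3,[0.8,0.86,0],[0,0,-12]],[-0.2,[0.8,0.86,0],[0,0,-12]],[-0.2,[0.8,0.86,0],[0,0,-12]],[-0.2,[0.8,0.86,0.6],[0,0,-12]],[-0.2,[0.8,0.86,1.4],[0,0,-12]],[-0.2,[0.8,0.86,1.4],[0,0,-12]]]'
python3 -c "
from h import *;red();print(monitor.sense()['joints'])"
```

```text
time_s: 18.05
tcp_pos: [526.1, -151.3, 173.3]
eef_rot: [-0.002, 0.773, -0.635, 0.003]
wrist_force: [0.5, -0.7, 0.1]
grip_width: 0.601
grip_force: 0.0
red area 1239 end px 331.6842105263158 286 width 30 rise -14.0 angle 108.4 res 0.06
[-0.8065308   0.26634676  1.19907877  1.82518885 -0.26663687  1.2251332
 -2.47451134]
```

```bash
python3 -m handwheel '[[-0.2,[0,0,0],[0,0,1.4]],[-0.2,[0,0,0],[0,0,2.8]],[-0.2,[0,0,0],[0,0,4.2]],[-0.2,[0,0,0],[0,0,5.6]],[-0.2,[0,0,0],[0,0,7]],[-0.2,[0,0,0],[0,0,8.4]],[-0.2,[0,0,0],[0,0,9.8]],[-0.2,[0,0,0],[0,0,11.2]],[-0.2,[0,0,0],[0,0,12.6]],[-0.2,[0,0,0],[0,0,14]],[-0.2,[0,0,0],[0,0,15.4]],[-0.2,[0,0,0],[0,0,16.8]],[-0.2,[0,0,0],[0,0,18.2]],[-0.2,[0,0,0],[0,0,19.6]],[-0.2,[0,0,0],[0,0,21]],[-0.2,[0,0,0],[0,0,22.4]],[-0.2,[0,0,0],[0,0,23.8]],[-0.2,[-0.12,-0.03,0],[0,0,25.2]],[-0.2,[-0.12,-0.03,0],[0,0,26.6]],[-0.2,[-0.12,-0.03,0],[0,0,28]]]'
python3 -c "
from h import *;print(monitor.sense()['joints'])"
python3 -m handwheel '[[-0.2,[0,0,0],[0,0,1.4]],[-0.2,[0,0,0],[0,0,2.4]],[-0.2,[0,0,0],[0,0,2.4]],[-0.2,[0,0,0],[0,0,2.4]],[-0.2,[0,0,0],[0,0,2.4]]]'
python3 -c "
from h import *;red();print(monitor.sense()['joints'])"
```

```text
time_s: 20.1
tcp_pos: [518.1, -151.0, 168.4]
eef_rot: [-0.001, 0.71, 0.704, -0.0]
wrist_force: [-0.6, 0.3, 0.3]
grip_width: 0.6
grip_force: 0.0
[-0.45718074  0.15035088  0.75870502  1.83172252 -0.11089713  1.20370909
  0.32741748]
time_s: 20.6
tcp_pos: [518.6, -151.2, 169.0]
eef_rot: [-0.0, 0.62, 0.785, -0.0]
wrist_force: [-1.0, 0.2, 0.4]
grip_width: 0.601
grip_force: 0.0
red area 1314 end px 315.8333333333333 291 width 31 rise 19.75 angle 109.1 res 2.66
[-0.43686649  0.1479392   0.73540565  1.82978512 -0.1060642   1.2038883
  0.56539082]
```

```bash
python3 -m handwheel '[[-0.2,[0,0,-0.7],[0,0,0.5]],[-0.2,[0,0,-1.4],[0,0,0.5]],[0.3,[0,0,-1.4],[0,0,0.5]],[0.3,[0,0,-1.4],[0,0,0.5]],[0.3,[0,0,-1.4],[0,0,0.5]],[0.3,[0.14,0.03,-1.4],[0,0,-0.83]],[0.3,[0.27,0.05,-1.4],[0,0,-2.17]],[0.3,[0.41,0.04,-1.4],[0,0,-3.5]],[0.3,[0.55,0.02,-1.4],[0,0,-4.83]],[0.3,[0.68,-0.02,-1.4],[0,0,-6.17]],[0.3,[0.81,-0.09,-1.4],[0,0,-7.5]],[0.3,[0.92,-0.16,-1.4],[0,0,-8.83]],[0.3,[1.03,-0.26,-1.4],[0,0,-10.17]],[0.3,[1.12,-0.36,-1.4],[0,0,-11.5]],[0.3,[1.19,-0.48,-1.4],[0,0,-12.83]],[0.3,[1.25,-0.61,-1.4],[0,0,-14.17]],[0.3,[1.25,-0.61,-1.4],[0,0,-14.17]],[0.3,[1.25,-0.61,-1.4],[0,0,-14.17]]]'
python3 - <<'E'
from h import *
import pickle
c=snap('wrist','w9.png');t=snap('top','t9.png');s=snap('scene','s9.png')
S=monitor.sense();print(S['joints'],S['tcp_pos'],S['grip_width'])
for n,c in (('w',c),('t',t),('s',s)):
    hs=cv2.cvtColor(c['img'],cv2.COLOR_RGB2HSV).astype(int)
    m=(((hs[...,0]<8)|(hs[...,0]>172))&(hs[...,1]>150)&(hs[...,2]>40)).astype(np.uint8)
    k,l,st,ce=cv2.connectedComponentsWithStats(m)
    for a in (30,26,22,18): print(n,a,np.round(proj(c,[HUB[0]+40*np.cos(np.radians(a)),HUB[1]+40*np.sin(np.radians(a)),139])))
    for i in range(1,k):
        if st[i,4]>25: print(n,'red',st[i],ce[i].round())
E
```

```text
time_s: 22.45
tcp_pos: [569.6, -175.7, 114.4]
eef_rot: [0.0, 0.987, 0.162, 0.001]
wrist_force: [-0.7, 0.1, 0.4]
grip_width: 0.352
grip_force: 0.0
[-0.51889992  0.4196048   0.9596748   1.76093522 -0.37371894  1.15599317
 -0.69285292] [ 569.18228961 -175.52622005  113.98948028] 0.3546253168919173
w 30 [301. 331.]
w 26 [307. 330.]
w 22 [314. 329.]
w 18 [321. 329.]
w red [ 283  268   43   80 2780] [305. 309.]
t 30 [384. 248.]
t 26 [385. 247.]
t 22 [386. 246.]
t 18 [387. 246.]
t red [ 454  118  117   72 5653] [514. 154.]
s 30 [257. 256.]
s 26 [256. 257.]
s 22 [255. 258.]
s 18 [255. 258.]
s red [253 254   9  20 117] [257. 263.]
s red [  57  383  206   97 8213] [175. 443.]
```

```bash
python3 -m handwheel '[[0.3,[0,0,-0.2],[0,0,0]],[0.3,[0,0,-0.2],[0,0,0]],[0.5,[0,0,-0.2],[0,0,0]],[1,[0,0,-0.2],[0,0,0]],[1,[0,0,-0.2],[0,0,0]],[1,[0,0,-0.2],[0,0,0]],[1,[0,0,-0.2],[0,0,0]],[1,[0,0,-0.2],[0,0,0]],[1,[0,0,-0.2],[0,0,0]],[1,[0,0,-0.2],[0,0,0]]]' 30
python3 - <<'E'
from h import *
c=snap('wrist','w10.png');t=snap('top','t10.png');s=snap('scene','s10.png')
S=monitor.sense();print(S['tcp_pos'],S['wrist_force'],S['grip_force'],S['grip_width'])
hs=cv2.cvtColor(s['img'],cv2.COLOR_RGB2HSV).astype(int)
m=(((hs[...,0]<8)|(hs[...,0]>172))&(hs[...,1]>150)&(hs[...,2]>40)).astype(np.uint8);m[300:]=0
q=np.argwhere(m[:,:290]);q=q[q[:,1]>230];print('scene red',q.min(0),q.max(0),len(q))
for r in (0,-6,-12,-17): print(r,[np.round(proj(s,[570,-176,102+r+z]),1) for z in (0,50)])
# scraper bar in top and scene
hs=cv2.cvtColor(t['img'],cv2.COLOR_RGB2HSV).astype(int);m=(hs[...,0]<15)&(hs[...,1]>70)&(hs[...,2]<130)
w=np.zeros(m.shape,bool);w[240:312,312:352]=1
q=np.argwhere(m&w);print('bar top px',len(q));
if len(q)>20:
    W=np.array([ray(t,u,v,96)[:2] for v,u in q],np.float32);print(cv2.minAreaRect(W))
E
```

```text
time_s: 23.6
tcp_pos: [568.9, -174.7, 105.2]
eef_rot: [-0.001, 0.987, 0.161, -0.0]
wrist_force: [0.9, 4.7, -2.3]
grip_width: 0.201
grip_force: 29.4
[ 568.91109516 -174.74585532  105.16813592] [ 0.30786266  5.67521735 -2.56229041] 29.397016167640686 0.200005088468919
scene red [224 254] [274 285] 54
0 [array([256.3, 270.1]), array([254.6, 253.9])]
-6 [array([256.5, 272. ]), array([254.9, 255.9])]
-12 [array([256.7, 273.8]), array([255.1, 257.9])]
-17 [array([256.9, 275.4]), array([255.2, 259.5])]
bar top px 224
((507.6240234375, -42.88372802734375), (93.67891693115234, 13.676538467407227), 9.864436149597168)
```

The handle's foot at scene row 274 matches a rise of about -12 mm. The bar is still home, and the grip is firm at 29 N with the arm at rest.

```bash
python3 -c "
from cell import job;print(job.job_done())"
```

```text
the job is handed in; nothing more can be done
None
```

I handed the job in at about 24 s. By my own measurements, the scraper is home in the slot and released, the screw dropped and was then turned forward about one full turn, and the fingers hold the red handle at about 29 N; no verdict came back.

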